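Lock a phone dock into the desk rail

TASK

Fit the wooden phone dock to the slotted rail on the desk, in the free stretch between the cable comb and the small tray: ease the steel nut under it down into the slot, press it against its spring until the nut is below the lips, turn it a quarter turn clockwise and let it spring up, so that the nut is caught under both lips and the dock stands upright with its phone groove along the rail. Feel your way in and never force it, for the lips bend; leave the other things on the desk as they are.

Things in the scene. Friction and masses are not known exactly. Their poses are not given: they have to be found in the camera images.
- dock: Phone dock, 0.13 to 0.2 kg: wooden block 70 long (own y) x 28 thick (own x) x 42 high, its underside 26 above the origin, an open phone groove 12 wide and 14 deep along y in its top. Below, rigid with it: a 12 mm stem and a steel channel nut, on which it stands at the start. Origin: centre of the nut's underside; z up through the block.
- dock_hold (a point): Point inside the dock's block, on its axis, 50 above the nut's underside (block from 26 to 68): a good place to hold it, across the 28 (own x). The fingers must stay above the sprung plate, whose top comes up to 23 above the nut's underside.
- nut (a point): Centre of the nut's top, 8.5 above its underside. Nut 34 long (dock x) x 20 wide (dock y), two grooves along y in its top, 3 deep, from 9 to 14.5 either side of the centre. Its +x -y and -x +y corners are cut away: in the rail it turns only clockwise seen from above, and meets the side walls some 6 degrees past the quarter turn; anticlockwise it jams at about 35.
- skirt (a joint): Sprung black round plate, 46 across, 4 thick, sliding on the dock's stem. 0 = fully out, its underside 9 above the nut's; grows (m) as it is pushed up towards the block, at most 0.0105. The spring gives 6 N at 0 and 1 N more per mm. About 0.0035 when the nut is locked and the plate lies on the rail, 0.0095 with the nut on the rail's floor.
- mount: The two steel end brackets of the desk rail, fixed to the desk. Origin: midway between them at desk height; y along the rail, z up. Between them lies the slotted aluminium strut, 400 long x 41 wide x 21 high, slot up, bolted firmly through cross slots but not centred in them: it is parallel to y, its middle 3 to 9 off to one side along x; feel or look for it.
- bay (a point): Between the brackets at the height of the rail's top (21 above the desk), middle of the free stretch; axes as the brackets' (fixed to them: so the slot's middle is 3 to 9 off along x). The dock may go up to 80 either way along y: comb (47 high) from 140 off on the -y side, tray (43 high, 75 wide) from 139 off on the +y side.
- depth (a point): Below bay, at the height the nut's underside has when it lies on the rail's inner floor: 2.5 above the desk, 18.5 below bay. Rail: metal 2.5 thick, inside 36 wide; slot 22 wide, its lips turned down 7 at the edges (2.5 thick, rounded). The nut turns freely under the lips with its underside 0 to 3 above this; caught in its grooves it is 6 above.
- mug: White mug, 76 across, 88 high, bystander. Origin: centre of its underside.
- penblock: Wooden block 40 x 84 x 50 high with three pen holes and no foot, bystander. Origin: centre of its underside.
- earbuds: White earphone case 52 x 62 x 24, bystander. Origin: centre of its underside.
- notes: Block of note paper 76 x 76 x 22, bystander. Origin: centre of its underside.
- charger: White charger cube 45 x 45 x 28, bystander. Origin: centre of its underside.
- mouse: Black computer mouse 104 x 58 x 34 high, bystander. Origin: centre of its underside.
- bottle: White bottle 66 across, 180 high, bystander. Origin: centre of its underside.
Things that resemble listed ones, but are neither listed nor needed, are in the scene too. What is shaped like the dock but blue is not meant.

How it is judged:
On the way, in this order (a step that is already met when the one before it is completed fails the run):
1. the nut is down in the slot, lengthwise, within the free stretch (z of dock in the frame of mount below 0.013 m and x of dock in the frame of bay between -0.012 and 0.012 m and y of dock in the frame of bay between -0.09 and 0.09 m and angle between the x axis of dock and the y axis of mount, either way round below 0.35 rad), for 0.05 s.
2. the nut is pressed below the lips and turned across the rail (z of dock in the frame of mount below 0.0065 m and angle between the x axis of dock and the x axis of mount, either way round below 0.35 rad).
At the end, for the whole second after the job is handed in: The nut lies across the rail (within 9 degrees) at rest with the lips in its grooves: its underside 6.8 to 10.5 mm above the desk, sprung plate pressed up 1.8 to 5.5 mm, within 12 mm of the bay's middle across and 90 along, dock upright within 3.4 degrees; bystanders within 20 mm of their starts (z of dock in the frame of mount between 0.0068 and 0.0105 m and value of joint skirt between 0.0018 and 0.0055 m and x of dock in the frame of bay between -0.012 and 0.012 m and y of dock in the frame of bay between -0.09 and 0.09 m and angle between the x axis of dock and the x axis of mount, either way round below 0.16 rad and angle between dock's own z axis and vertical below 0.06 rad and linear speed of dock below 0.02 m/s); the robot touches nothing.
It fails at once if the dock is forced on the rail with more than 50 N (contact force between dock and mount above 50 N).
It fails at once if the robot itself strikes or leans on the rail with more than 20 N (contact force between any of the fingers, the arm and mount above 20 N).
It fails at once if a bystander is moved by more than 20 mm (distance of any of mug, penblock, earbuds, notes, charger, mouse, bottle from where it was at the start of the episode above 0.02 m).
It also fails if it takes over 67 s, if anything falls off the work surface, if the arm or the gripper's body presses on something with over 40 N, if the wrist force passes 120 N, or if a joint passes its speed limit or range.

ROBOT

A 6-joint arm with a two-finger parallel gripper is mounted at the origin on the work surface. World frame = base frame: x ahead of the robot, y to its left, z up, the work surface at z = 0. Lengths are in m, angles in rad, forces in N, time in s.
With the tool pointing down it reaches from about 0.35 to 0.775 m from the base axis. Payload 7.3 kg.
Tool frame: the origin (TCP) lies midway between the tips of the shut fingers; the grasp point (between the pads) lies 19 mm behind it; z points along the fingers, y is the direction in which the jaws open and shut (so a half turn about z gives the same grasp; the last joint's range is limited). The gripper opens to 92 mm and grips with 3 to 60 N. Pads are 19 mm wide; open, the fingers measure 130 mm over their backs; the gripper's body (75 mm by 190 mm) begins 47 mm behind the grasp point.
Start: joints at [1.059, 0.342, 1.524, -0, 1.275, -0.146], TCP at [0.188, 0.49, 0.194] pointing down, gripper open.
Joint ranges: [-2.53, 2.53], [-0.77, 2.02], [0.04, 2.7], [-1, 4.14], [0.28, 2.66], [-3.11, 3.11]. Speed limits (rad/s): [2.57, 2.57, 3.14, 3.14, 3.14, 3.14].

INTERFACE

Orientations are given as a unit quaternion [x, y, z, w].
In Python, from workcell import manip gives the robot as it stands.
- The arm moves only by the tool send_rows, never from a script. Its argument "targets" is a list of rows, each a list of 3 entries, a list of its own where there are three numbers: the shift along the tool's x, y, z in m, then the turn, a rotation vector about the tool's x, y, z in degrees, then the closure in counts, from 0 (fully open) to 255 (shut). A call has 1 to 10 rows; each row is the pose to reach, as a shift and turn from the pose commanded when the call began, along the tool's axes at that moment; what a row does not reach only later rows make up. A row lasts 1/12 s, in which the tool goes at most 41.7 mm and 7.16 degrees, less where a joint would pass 70% of its speed; a pose out of reach is approached as far as the arm can. A call with a gripper value outside its range is refused whole. The fingers move at their own pace and stop on an object; "grip_force" is the grip in N (left out, the last holds). Time passes only in rows, so rows that repeat a pose let the fingers close. It gives the time, the measured TCP pose, the force and the opening at its end, in the units of the state.
- manip.read_state(): the state, without advancing time (a new reading comes with each control period).
- manip.capture(name): name is "scene" or "top" or "wrist"; returns the picture (400x640x3 uint8, blue, green, red); there is no depth.
- manip.camera_params(name): a dict with "fov_y" (degrees; the focal length in pixels is half the picture's height over the tangent of half this angle, whatever the lens; pixels are square), "cx", "cy" (the principal point, pixels), "R" (3x3) and "t" (3): a world point X has camera coordinates R X + t. Camera axes: x right, y down, z forward; pixel columns grow to the right and rows downward; lengths in m; the calibration is good to about 2 mm. A picture is of the moment at which its call begins: read the wrist's pose just before it. camera_params takes no time and is no camera call; for the wrist camera it gives the pose at the moment of the call.
- manip.finish_job(): hands the job in, once; it reports no verdict.
The state is a dict: "time_s": time; "joints": joint angles; "dq": joint speeds; "joint_torque": joint torques, N m; "ee_pos": TCP position; "eef_rot": TCP orientation; "wrist_force": force on the tool from outside, world axes, zero at the start; "wrist_torque": the same for the moment, N m; "grip_width": finger opening in m.
Only numpy, scipy, OpenCV 4.12 (cv2) and the standard library are available. Lean on these libraries where they do the work, as an engineer would, in place of code of your own. Each camera call takes 0.05 s, during which the arm holds its last target.

## Working session

There is one attempt and no reset: what is moved stays moved. The work goes in short steps, Python scripts to look and compute and a tool call to move; the robot and the scene stay as the last step left them, time stands still between calls to the robot, and variables do not carry over. Pictures are saved under pics/ and viewed, and the job is handed in when it is done.

Besides the shell and the picture viewer there is one more tool, called after "Emit:" by a JSON object that holds its "op" and its "data", one argument or row to a line. send_rows: Moves the arm, as the interface text tells. Its arguments: {"type":"object","properties":{"targets":{"type":"array"},"grip_force":{"type":"number"}},"required":["targets"]}

```bash
ls; mkdir -p pics; python3 - <<'E'
from workcell import manip
import cv2,json
print(manip.read_state())
for n in ("scene","top","wrist"):
    p=manip.camera_params(n); print(n,p)
    cv2.imwrite(f"pics/{n}0.png",manip.capture(n))
E
```

```text
pics
{'time_s': 0.0, 'joints': array([ 1.05900823e+00,  3.42735174e-01,  1.52502212e+00, -4.40811646e-06,
        1.27538031e+00, -1.45992803e-01]), 'dq': array([ 0.00056409, -0.00035295, -0.00107484, -0.00024388,  0.00128384,
       -0.00114262]), 'joint_torque': array([ 5.98592960e-04, -4.31237626e+01, -2.44218528e+01,  7.18666683e-02,
        5.61051350e-02, -1.68598258e-04]), 'ee_pos': array([0.1875403 , 0.48987376, 0.19303675]), 'eef_rot': array([ 1.81878964e-01,  9.83320622e-01, -7.31756684e-04, -2.47510555e-04]), 'wrist_force': array([ 0.79452585, -0.30344394,  1.05677574]), 'wrist_torque': array([0.01717771, 0.02473191, 0.01071571]), 'grip_width': 0.09214316443779506}
scene {'fov_y': 57.90716241294005, 'cx': 317.65800110697205, 'cy': 199.2226953019717, 'R': array([[-0.33779409,  0.94116935, -0.00976806],
       [ 0.58972757,  0.20354728, -0.78153048],
       [-0.73356427, -0.26975687, -0.62379058]]), 't': array([ 0.12020784, -0.33574168,  1.48944081])}
top {'fov_y': 44.104014897757295, 'cx': 324.2888037002277, 'cy': 201.14009600116233, 'R': array([[ 0.00854722, -0.99991718,  0.00962142],
       [-0.98594636, -0.01003241, -0.16676066],
       [ 0.16684338, -0.00806087, -0.98595046]]), 't': array([0.05902487, 0.60488537, 1.33232237])}
wrist {'fov_y': 61.9379340130902, 'cx': 323.05235261064115, 'cy': 198.07593450984908, 'R': array([[ 0.35626172,  0.93438459, -0.0017394 ],
       [ 0.89859904, -0.34210597,  0.2747422 ],
       [ 0.25611982, -0.09944315, -0.96151635]]), 't': array([-0.52432915, -0.03530135,  0.39139807])}
```

View pics/scene0.png

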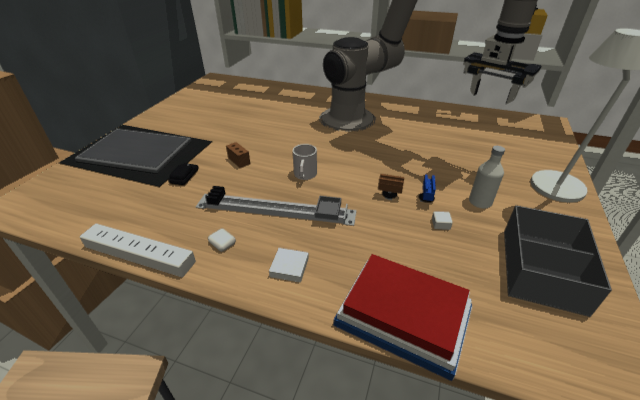

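View pics/top0.png

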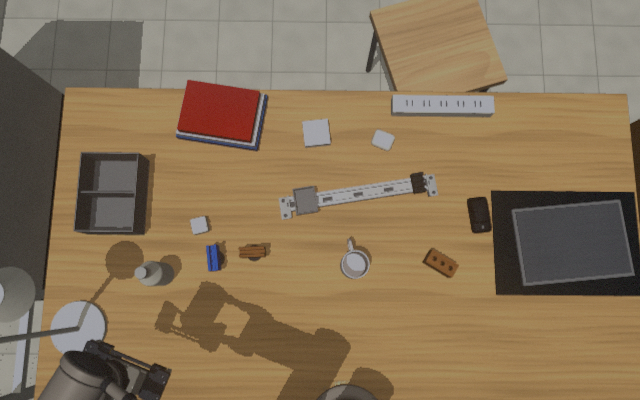

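View pics/wrist0.png

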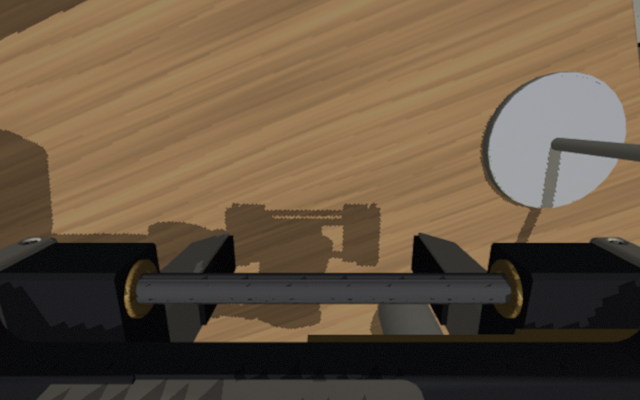

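The dock could be mistaken for:
- the blue dock, at top (213,257) and scene (429,188)
- the pen block, at top (440,263) and scene (237,153)

The brown block on a black plate, at top (252,252) and scene (391,186), matches the description. I'll crop it to check.

```bash
cat > h.py <<'E'
import numpy as np,cv2
from workcell import manip
def K(p,h=400):
    f=h/2/np.tan(np.radians(p["fov_y"]/2)); return f
def ray(p,u,v):
    f=K(p); d=np.array([(u-p["cx"])/f,(v-p["cy"])/f,1.]); R=np.array(p["R"]);t=np.array(p["t"])
    return -R.T@t, R.T@d
def onplane(p,u,v,z):
    o,d=ray(p,u,v); return o+d*(z-o[2])/d[2]
def proj(p,X):
    c=np.array(p["R"])@np.array(X)+np.array(p["t"]); f=K(p)
    return p["cx"]+f*c[0]/c[2],p["cy"]+f*c[1]/c[2]
E
python3 - <<'E'
from h import *
t=cv2.imread("pics/top0.png");s=cv2.imread("pics/scene0.png")
a=cv2.resize(t[225:285,190:290],None,fx=4,fy=4,interpolation=cv2.INTER_CUBIC)
b=cv2.resize(s[155:215,360:460],None,fx=4,fy=4,interpolation=cv2.INTER_CUBIC)
c=cv2.resize(t[165:225,270:450],None,fx=4.4,fy=4.4,interpolation=cv2.INTER_CUBIC)[:, :800]
cv2.imwrite("pics/c1.png",np.hstack([a,b]));cv2.imwrite("pics/c2.png",c)
p=manip.camera_params("top")
print("dock",onplane(p,252,251,.05),"L",onplane(p,240,251,.068),"R",onplane(p,266,251,.068))
for uv in [(286,207),(430,185),(305,200),(418,183)]: print(uv,onplane(p,*uv,.021))
E
```

```text
dock [0.46326526 0.26234808 0.05      ] L [0.46178283 0.29240876 0.068     ] R [0.46243077 0.22192472 0.068     ]
(286, 207) [0.59122979 0.17355272 0.021     ]
(430, 185) [ 0.65959857 -0.23996076  0.021     ]
(305, 200) [0.6120467  0.11966187 0.021     ]
(418, 183) [ 0.66512014 -0.20543217  0.021     ]
```

View pics/c1.png

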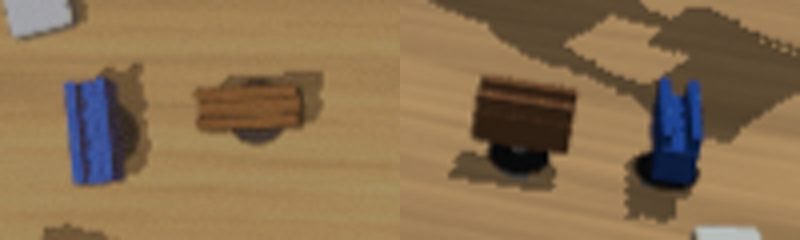

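View pics/c2.png

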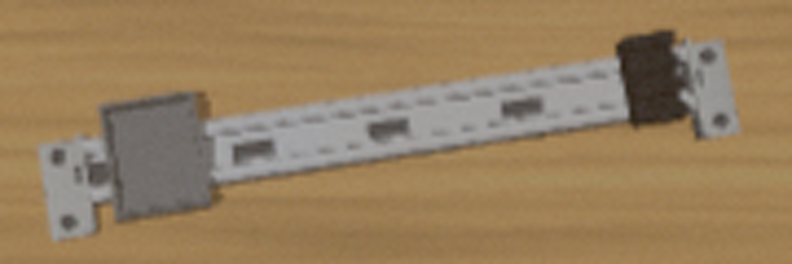

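The crop confirms it: the brown wooden block, grooved and standing on a black plate, is at top (252,252), next to the blue look-alike. The rail runs from the tray at (305,200) to the comb at (418,183). Next I'll plan a view pose above the dock.

```bash
cat >> h.py <<'E'
from scipy.spatial.transform import Rotation as Ro
def tool():
    s=manip.read_state(); return np.array(s["ee_pos"]),Ro.from_quat(s["eef_rot"])
def down(yaw): # tool z down, tool y at world angle yaw (rad)
    y=np.array([np.cos(yaw),np.sin(yaw),0]); z=np.array([0,0,-1.]); x=np.cross(y,z)
    return Ro.from_matrix(np.column_stack([x,y,z]))
def row(pos,R,p0=None,R0=None):
    if p0 is None: p0,R0=tool()
    return np.round(R0.inv().apply(np.array(pos)-p0),4), np.round((R0.inv()*R).as_rotvec(degrees=True),2)
E
python3 - <<'E'
from h import *
p=manip.camera_params("wrist"); P,R=tool(); Rc=np.array(p["R"]);c=-Rc.T@np.array(p["t"])
print("cam in tool",R.inv().apply(c-P)); print((Ro.from_matrix(Rc)*R).as_matrix().round(3))
off=R.inv().apply(c-P); A=(Ro.from_matrix(Rc)*R).as_matrix()
# choose pose yaw 0 so dock point at image (320,150)
for yaw in (0,):
  T=down(yaw)
  for z in (.2,.25):
    Rn=A@T.inv().as_matrix(); pos0=np.array([0,0,z]); q=dict(p); q["R"]=Rn; q["t"]=-Rn@(pos0+T.apply(off))
    g=onplane(q,320,130,.05); pos=np.array([.463,.258,z])-np.array([g[0],g[1],0]); print(z,pos, row(pos,T))
tp=manip.camera_params("top"); print("bottle",onplane(tp,152,272,.0),"cap",onplane(tp,140,272,.18))
E
```

```text
cam in tool [ 7.43347921e-02  4.57879837e-05 -1.91992230e-01]
[[ 0.002  1.     0.   ]
 [-0.961  0.002 -0.275]
 [-0.275  0.     0.961]]
0.2 [0.4661176  0.21007164 0.2       ] (array([-0.3602, -0.1618, -0.0067]), array([-6.000e-02,  3.000e-02,  6.904e+01]))
0.25 [0.46658009 0.21393232 0.25      ] (array([-0.3593, -0.1581, -0.0567]), array([-6.000e-02,  3.000e-02,  6.904e+01]))
bottle [0.40478881 0.54947352 0.        ] cap [0.40055789 0.5186687  0.18      ]
```

Emit:
{"op": "send_rows", "data": {
  "targets": [
    [[-0.036, -0.016, -0.03], [0, 0, 7], 0],
    [[-0.072, -0.032, -0.05], [0, 0, 14], 0],
    [[-0.108, -0.048, -0.05], [0, 0, 21], 0],
    [[-0.144, -0.064, -0.05], [0, 0, 28], 0],
    [[-0.18, -0.08, -0.05], [0, 0, 35], 0],
    [[-0.216, -0.096, -0.05], [0, 0, 42], 0],
    [[-0.252, -0.112, -0.05], [0, 0, 49], 0],
    [[-0.288, -0.128, -0.05], [0, 0, 56], 0],
    [[-0.324, -0.144, -0.05], [0, 0, 63], 0],
    [[-0.36, -0.16, -0.05], [0, 0, 69], 0]
  ]
}}

```text
time_s: 0.98
ee_pos: [0.4677, 0.2104, 0.2436]
eef_rot: [0.709, 0.705, -0.0, -0.0]
wrist_force: [0.3, 0.7, -0.5]
grip_width: 0.0918
```

Emit:
{"op": "send_rows", "data": {
  "targets": [
    [[0, 0, 0], [0, 0, 0], 0],
    [[0, 0, 0], [0, 0, 0], 0],
    [[0, 0, 0], [0, 0, 0], 0]
  ]
}}

```text
time_s: 1.23
ee_pos: [0.4662, 0.2122, 0.2434]
eef_rot: [0.707, 0.708, -0.0, -0.0]
wrist_force: [0.5, -0.1, -0.1]
grip_width: 0.0921
```

```bash
python3 - <<'E'
from h import *
import pickle
s=manip.read_state(); print(s["time_s"],s["ee_pos"],s["joints"],np.abs(s["dq"]).max(),s["wrist_force"])
p=manip.camera_params("wrist"); im=manip.capture("wrist"); pickle.dump(p,open("w1.pkl","wb")); cv2.imwrite("pics/w1.png",im)
E
```

```text
1.2333 [0.4662222  0.2122265  0.24338077] [2.77090277e-01 2.84173608e-01 1.46834389e+00 5.57008386e-04
 1.39013388e+00 2.75749195e-01] 0.03059447049016989 [ 0.53302923 -0.09555405 -0.10590189]
```

View pics/w1.png

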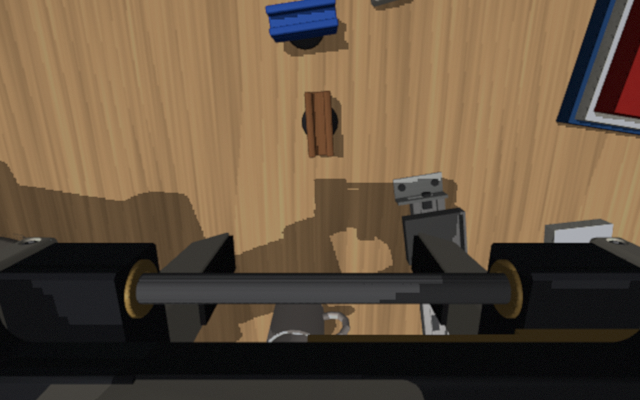

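The dock stands at (318,124) with the block's top between about (305,91) and (332,157). The blue one is at (303,20). I'll crop and measure.

```bash
python3 - <<'E'
from h import *
im=cv2.imread("pics/w1.png"); c=cv2.resize(im[80:170,280:360],None,fx=6,fy=6,interpolation=cv2.INTER_CUBIC); 
hsv=cv2.cvtColor(im,cv2.COLOR_BGR2HSV)
m=((hsv[...,0]<13)&(hsv[...,1]>100)&(hsv[...,2]>40)).astype(np.uint8)*255
m[:85]=0;m[165:]=0;m[:,:290]=0;m[:,350:]=0
c2=cv2.resize(m[80:170,280:360],None,fx=4,fy=4); cv2.imwrite("pics/c3.png",c);cv2.imwrite("pics/c3m.png",c2)
E
```

```text
(no output)
```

View pics/c3.png

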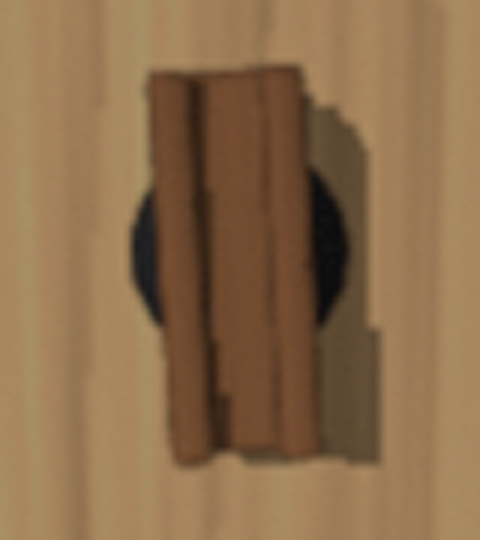

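View pics/c3m.png

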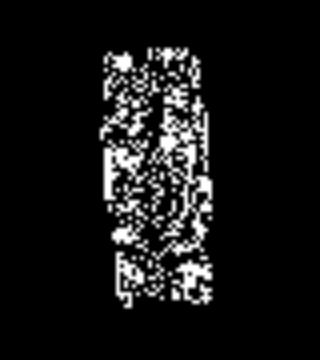

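```bash
python3 - <<'E'
from h import *
import pickle
p=pickle.load(open("w1.pkl","rb"))
q=[(150,72),(301,66),(318,457),(178,464)]
W=np.array([onplane(p,280+(u-.0)/6,80+v/6,.068) for u,v in q]); print(W.round(4))
print("c",W.mean(0)); 
L=(W[0]+W[1]-W[2]-W[3])/2; print("len",np.linalg.norm(L),"yaw of long axis-90",np.degrees(np.arctan2(L[1],L[0]))-90, "widths",np.linalg.norm(W[0]-W[1]),np.linalg.norm(W[2]-W[3]))
# plate centre check: left edge (132,247)/right edge (348,247) at z .013
a=onplane(p,280+132/6,80+247/6,.013);b=onplane(p,280+348/6,80+247/6,.013);print("plate",(a+b)/2,np.linalg.norm(a-b))
t=manip.camera_params("top")
print("top",(onplane(t,190+196/4,225+108/4,.068)+onplane(t,190+301/4,225+108/4,.068))/2)
c=W.mean(0)[:2]
for e in (0,): 
  y=np.arctan2(L[1],L[0])-np.pi/2; T=down(y); print(row([c[0],c[1],.15],T), row([c[0],c[1],.031],T))
E
```

```text
[[0.4466 0.2972 0.068 ]
 [0.473  0.2983 0.068 ]
 [0.4768 0.2296 0.068 ]
 [0.4509 0.2282 0.068 ]]
c [0.46182533 0.26330965 0.068     ]
len 0.0689580309454454 yaw of long axis-90 3.3527284653741134 widths 0.026460507200821493 0.02587218558390519
plate [0.46178064 0.26446115 0.013     ] 0.04451778718828535
top [0.45937967 0.25944959 0.068     ]
(array([ 0.0505, -0.0038,  0.0935]), array([-0.05, -0.02, -3.21])) (array([ 0.0505, -0.0037,  0.2125]), array([-0.05, -0.02, -3.21]))
```

Emit:
{"op": "send_rows", "data": {
  "targets": [
    [[0.017, -0.001, 0.03], [0, 0, -1], 0],
    [[0.034, -0.003, 0.06], [0, 0, -2], 0],
    [[0.051, -0.004, 0.09], [0, 0, -3.2], 0],
    [[0.051, -0.004, 0.12], [0, 0, -3.2], 0],
    [[0.051, -0.004, 0.15], [0, 0, -3.2], 0],
    [[0.051, -0.004, 0.175], [0, 0, -3.2], 0],
    [[0.051, -0.004, 0.195], [0, 0, -3.2], 0],
    [[0.051, -0.004, 0.207], [0, 0, -3.2], 0],
    [[0.051, -0.004, 0.211], [0, 0, -3.2], 0],
    [[0.051, -0.004, 0.211], [0, 0, -3.2], 0]
  ]
}}

```text
time_s: 2.12
ee_pos: [0.4613, 0.264, 0.0321]
eef_rot: [0.686, 0.728, -0.001, -0.0]
wrist_force: [0.8, 0.3, 0.2]
grip_width: 0.0918
```

```bash
python3 - <<'E'
from h import *
import pickle
s=manip.read_state(); print(s["time_s"],s["ee_pos"],s["wrist_force"])
p=manip.camera_params("wrist"); im=manip.capture("wrist"); pickle.dump(p,open("w2.pkl","wb")); cv2.imwrite("pics/w2.png",im)
E
```

```text
2.1167 [0.46125659 0.26402058 0.03210036] [0.81705988 0.25433288 0.22538741]
```

View pics/w2.png

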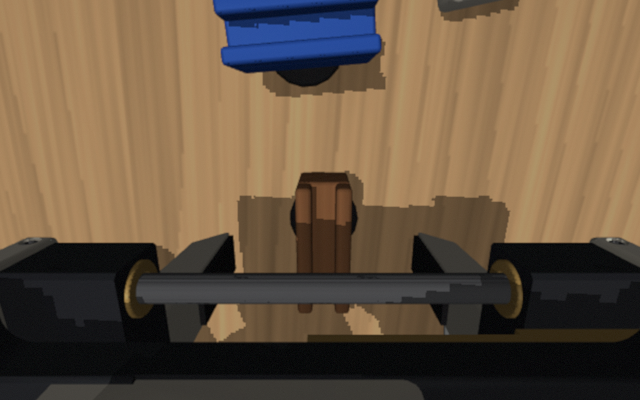

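The dock sits straight and centred between the fingers, so I'll close.

Emit:
{"op": "send_rows", "data": {
  "targets": [
    [[0, 0, 0], [0, 0, 0], 120],
    [[0, 0, 0], [0, 0, 0], 160],
    [[0, 0, 0], [0, 0, 0], 200],
    [[0, 0, 0], [0, 0, 0], 230],
    [[0, 0, 0], [0, 0, 0], 255],
    [[0, 0, 0], [0, 0, 0], 255],
    [[0, 0, 0], [0, 0, 0], 255],
    [[0, 0, 0], [0, 0, 0], 255]
  ],
  "grip_force": 45
}}

```text
time_s: 2.83
ee_pos: [0.4627, 0.2631, 0.0328]
eef_rot: [0.687, 0.727, 0.0, -0.0]
wrist_force: [-0.1, -0.5, -0.2]
grip_width: 0.043
```

Emit:
{"op": "send_rows", "data": {
  "targets": [
    [[0, 0, 0], [0, 0, 0], 255],
    [[0, 0, -0.01], [0, 0, 0], 255],
    [[0, 0, -0.04], [0, 0, 0], 255],
    [[0, 0, -0.07], [0, 0, 0], 255],
    [[0, 0, -0.1], [0, 0, 0], 255],
    [[0, 0, -0.13], [0, 0, 0], 255],
    [[0, 0, -0.15], [0, 0, 0], 255],
    [[0, 0, -0.16], [0, 0, 0], 255],
    [[0, 0, -0.16], [0, 0, 0], 255]
  ]
}}

```text
time_s: 3.58
ee_pos: [0.4638, 0.2636, 0.1955]
eef_rot: [0.687, 0.727, 0.002, 0.001]
wrist_force: [-0.1, -0.6, 0.1]
grip_width: 0.0008
```

```bash
python3 - <<'E'
from h import *
import pickle
s=manip.read_state(); print(s["time_s"],s["ee_pos"],s["wrist_force"],s["wrist_torque"],s["grip_width"])
p=manip.camera_params("wrist"); im=manip.capture("wrist"); pickle.dump(p,open("w3.pkl","wb")); cv2.imwrite("pics/w3.png",im)
E
```

```text
3.5833 [0.46380938 0.26358418 0.19548281] [-0.12336305 -0.57923303  0.08968026] [-0.0631216   0.03998929 -0.01149987] 0.0007994136158894618
```

View pics/w3.png

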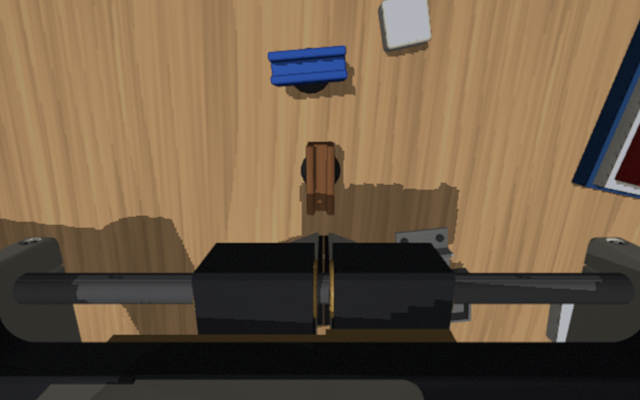

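I lifted while the fingers were still closing (the opening was still 43 mm). The dock stands undisturbed at about (320,177). I'll measure it again, reopen and retry.

```bash
python3 - <<'E'
from h import *
im=cv2.imread("pics/w3.png"); c=cv2.resize(im[135:225,290:350],None,fx=6,fy=6,interpolation=cv2.INTER_CUBIC); cv2.imwrite("pics/c4.png",c)
E
```

```text
(no output)
```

View pics/c4.png

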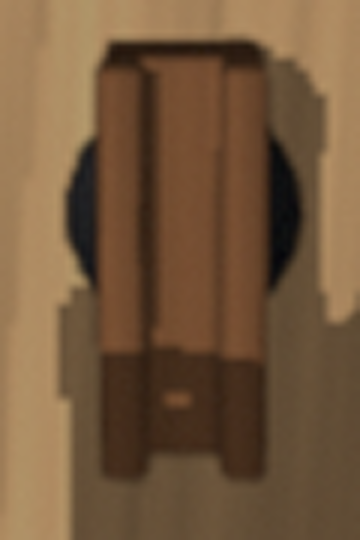

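Emit:
{"op": "send_rows", "data": {
  "targets": [
    [[0, 0, 0], [0, 0, 0], 0],
    [[0, 0, 0], [0, 0, 0], 0],
    [[0, 0, 0], [0, 0, 0], 0],
    [[0, 0, 0], [0, 0, 0], 0],
    [[0, 0, 0], [0, 0, 0], 0],
    [[0, 0, 0], [0, 0, 0], 0],
    [[0, 0, 0], [0, 0, 0], 0],
    [[0, 0, 0], [0, 0, 0], 0],
    [[0, 0, 0], [0, 0, 0], 0],
    [[0, 0, 0], [0, 0, 0], 0]
  ]
}}

```text
time_s: 4.47
ee_pos: [0.4627, 0.2631, 0.1928]
eef_rot: [0.687, 0.727, 0.0, 0.0]
wrist_force: [-0.1, -0.2, 0.2]
grip_width: 0.0626
```

```bash
python3 - <<'E'
from h import *
import pickle
p=pickle.load(open("w3.pkl","rb"))
q=[(100,66),(268,66),(265,478),(103,478)]
W=np.array([onplane(p,290+u/6,135+v/6,.068) for u,v in q]); print(W.round(4),W.mean(0))
L=(W[0]+W[1]-W[2]-W[3])/2; print(np.linalg.norm(L),np.degrees(np.arctan2(L[1],L[0]))-90)
s=manip.read_state();print(s["ee_pos"],s["grip_width"])
y=np.arctan2(L[1],L[0])-np.pi/2; print(row([*W.mean(0)[:2],.031],down(y)))
E
```

```text
[[0.4467 0.2973 0.068 ]
 [0.4733 0.2989 0.068 ]
 [0.4775 0.2298 0.068 ]
 [0.4502 0.2283 0.068 ]] [0.4619348  0.26356907 0.068     ]
0.069133012219208 3.2194688432909118
[0.46268759 0.2631155  0.19275969] 0.06259637682439065
(array([ 0.0005, -0.0007,  0.1618]), array([ 0.01, -0.01,  0.02]))
```

The dock hasn't moved. I'll go down 0.161 and then close until the width settles.

Emit:
{"op": "send_rows", "data": {
  "targets": [
    [[0, 0, 0], [0, 0, 0], 0],
    [[0, 0, 0.03], [0, 0, 0], 0],
    [[0, 0, 0.06], [0, 0, 0], 0],
    [[0, 0, 0.09], [0, 0, 0], 0],
    [[0, -0.001, 0.12], [0, 0, 0], 0],
    [[0, -0.001, 0.14], [0, 0, 0], 0],
    [[0, -0.001, 0.155], [0, 0, 0], 0],
    [[0, -0.001, 0.161], [0, 0, 0], 0],
    [[0, -0.001, 0.161], [0, 0, 0], 120],
    [[0, -0.001, 0.161], [0, 0, 0], 255]
  ]
}}

```text
time_s: 5.3
ee_pos: [0.4621, 0.2633, 0.0323]
eef_rot: [0.687, 0.727, 0.0, 0.0]
wrist_force: [1.0, 0.1, 0.1]
grip_width: 0.0827
```

Emit:
{"op": "send_rows", "data": {
  "targets": [
    [[0, 0, 0], [0, 0, 0], 255],
    [[0, 0, 0], [0, 0, 0], 255],
    [[0, 0, 0], [0, 0, 0], 255],
    [[0, 0, 0], [0, 0, 0], 255],
    [[0, 0, 0], [0, 0, 0], 255],
    [[0, 0, 0], [0, 0, 0], 255],
    [[0, 0, 0], [0, 0, 0], 255],
    [[0, 0, 0], [0, 0, 0], 255],
    [[0, 0, 0], [0, 0, 0], 255],
    [[0, 0, 0], [0, 0, 0], 255]
  ],
  "grip_force": 45
}}

```text
time_s: 6.13
ee_pos: [0.4617, 0.2631, 0.0317]
eef_rot: [0.687, 0.727, 0.0, -0.0]
wrist_force: [-1.4, -0.8, 0.1]
grip_width: 0.0268
```

Gripped at 27 mm. I'll lift and plan the rail view.

Emit:
{"op": "send_rows", "data": {
  "targets": [
    [[0, 0, 0], [0, 0, 0], 255],
    [[0, 0, 0], [0, 0, 0], 255],
    [[0, 0, -0.005], [0, 0, 0], 255],
    [[0, 0, -0.02], [0, 0, 0], 255],
    [[0, 0, -0.05], [0, 0, 0], 255],
    [[0, 0, -0.08], [0, 0, 0], 255],
    [[0, 0, -0.11], [0, 0, 0], 255],
    [[0, 0, -0.14], [0, 0, 0], 255],
    [[0, 0, -0.16], [0, 0, 0], 255],
    [[0, 0, -0.17], [0, 0, 0], 255]
  ]
}}

```text
time_s: 6.97
ee_pos: [0.4627, 0.2635, 0.205]
eef_rot: [0.687, 0.727, 0.002, 0.001]
wrist_force: [0.5, 0.4, -1.5]
grip_width: 0.0268
```

```bash
python3 - <<'E'
from h import *
import pickle
s=manip.read_state();print(s["ee_pos"],s["grip_width"],s["wrist_force"])
t=manip.camera_params("top")
c=lambda u,v,z: onplane(t,270+u/4.4,165+v/4.4,z)
tr=[c(204,120,.043),c(212,200,.043)]; co=[c(620,60,.047),c(632,125,.047)]
print("tray",tr,"comb",co)
# rail outer edges on top z=.021
up=[c(240,120,.021),c(600,63,.021)]; lo=[c(225,182,.021),c(620,123,.021)]
for a in (up,lo):
  d=a[0]-a[1]; print(np.degrees(np.arctan2(d[1],d[0]))-90,a)
p=manip.camera_params("wrist"); P,R=tool(); off=R.inv().apply(-np.array(p["R"]).T@p["t"]-P); A=(Ro.from_matrix(p["R"])*R).as_matrix()
T=down(np.radians(99)); Rn=A@T.inv().as_matrix(); q=dict(p); q["R"]=Rn; q["t"]=-Rn@(np.array([0,0,.21])+T.apply(off))
g=onplane(q,320,120,.021); print(g); pos=np.array([.637,-.03,.21])-[g[0],g[1],0]; print(pos,row(pos,T))
im=manip.capture("wrist"); cv2.imwrite("pics/w4.png",im); pickle.dump(p,open("w4.pkl","wb"))
E
```

```text
[0.46266797 0.26346617 0.20500253] 0.026771508474548747 [ 0.49801026  0.35890344 -1.52861696]
tray [array([0.63074855, 0.08722045, 0.043     ]), array([0.57888719, 0.08153506, 0.043     ])] comb [array([ 0.6720937 , -0.18033655,  0.047     ]), array([ 0.62957805, -0.1871578 ,  0.047     ])]
9.740091934829081 [array([0.63511845, 0.06392408, 0.021     ]), array([ 0.67561886, -0.17201887,  0.021     ])]
9.175527564336932 [array([0.59407775, 0.07331446, 0.021     ]), array([ 0.63569505, -0.18433576,  0.021     ])]
[-0.05438522 -0.01230926  0.021     ]
[ 0.69138522 -0.01769074  0.21      ] (array([-0.2936,  0.2125, -0.0045]), array([  0.27,   0.15, -95.76]))
```

View pics/w4.png

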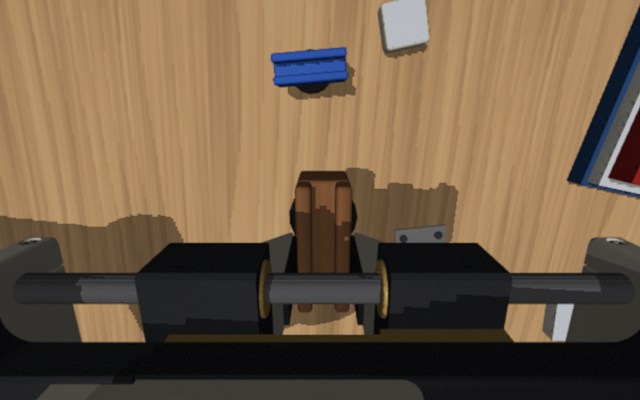

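The dock hangs upright in the grip. Moving to the rail view.

Emit:
{"op": "send_rows", "data": {
  "targets": [
    [[-0.015, 0.01, -0.005], [0, 0, -4], 255],
    [[-0.045, 0.03, -0.005], [0, 0, -11], 255],
    [[-0.078, 0.052, -0.005], [0, 0, -18], 255],
    [[-0.111, 0.074, -0.005], [0, 0, -25], 255],
    [[-0.144, 0.096, -0.005], [0, 0, -32], 255],
    [[-0.177, 0.118, -0.005], [0, 0, -39], 255],
    [[-0.21, 0.14, -0.005], [0, 0, -46], 255],
    [[-0.243, 0.162, -0.005], [0, 0, -53], 255],
    [[-0.276, 0.184, -0.005], [0, 0, -60], 255],
    [[-0.313, 0.208, -0.005], [0, 0, -67], 255]
  ]
}}

```text
time_s: 7.85
ee_pos: [0.6857, -0.0371, 0.2045]
eef_rot: [0.168, 0.986, 0.0, -0.002]
wrist_force: [0.3, 0.8, -1.9]
grip_width: 0.0266
```

Emit:
{"op": "send_rows", "data": {
  "targets": [
    [[0, 0, 0], [0, 0, -7], 255],
    [[0, 0, 0], [0, 0, -14], 255],
    [[0, 0, 0], [0, 0, -21], 255],
    [[0, 0, 0], [0, 0, -26], 255],
    [[0, 0, 0], [0, 0, -28.8], 255],
    [[0, 0, 0], [0, 0, -28.8], 255],
    [[0, 0, 0], [0, 0, -28.8], 255],
    [[0, 0, 0], [0, 0, -28.8], 255]
  ]
}}

```text
time_s: 8.52
ee_pos: [0.6853, -0.0357, 0.2056]
eef_rot: [-0.078, 0.997, 0.0, -0.001]
wrist_force: [0.5, 0.3, -1.5]
grip_width: 0.0265
```

```bash
python3 - <<'E'
from h import *
import pickle
s=manip.read_state();print(s["time_s"],s["ee_pos"],s["eef_rot"],s["joints"],s["grip_width"],s["wrist_force"],s["wrist_torque"])
p=manip.camera_params("wrist")
im=manip.capture("wrist"); cv2.imwrite("pics/w5.png",im); pickle.dump((p,s),open("w5.pkl","wb"))
E
```

```text
8.5167 [ 0.6852665  -0.03565378  0.20556864] [-7.80234767e-02  9.96951122e-01  2.59736682e-04 -8.53851295e-04] [-1.63601633e-01  6.50183324e-01  9.80596267e-01  9.57829520e-05
  1.51259546e+00 -1.89060939e+00] 0.02645639933730663 [ 0.47717651  0.25019232 -1.51117523] [-0.00895916 -0.00715648 -0.05134941]
```

View pics/w5.png

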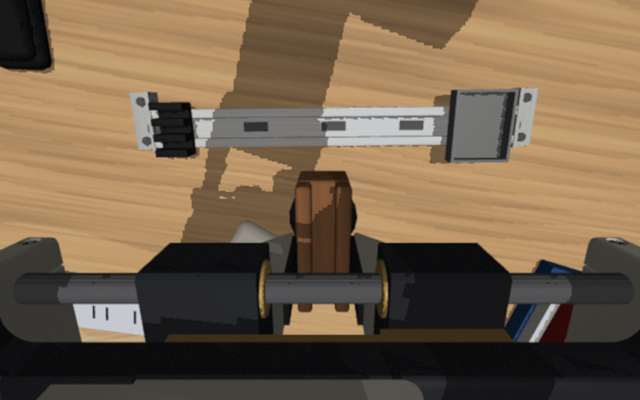

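The rail runs horizontally through the picture. The comb ends at x≈195, the tray begins at x≈448, and the slot is at rows ~118-137. Zooming in.

```bash
python3 - <<'E'
from h import *
im=cv2.imread("pics/w5.png")
a=cv2.resize(im[95:160,190:323],None,fx=6,fy=6,interpolation=cv2.INTER_CUBIC)
b=cv2.resize(im[95:160,320:453],None,fx=6,fy=6,interpolation=cv2.INTER_CUBIC)
cv2.imwrite("pics/c5a.png",a);cv2.imwrite("pics/c5b.png",b)
E
```

```text
(no output)
```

View pics/c5a.png

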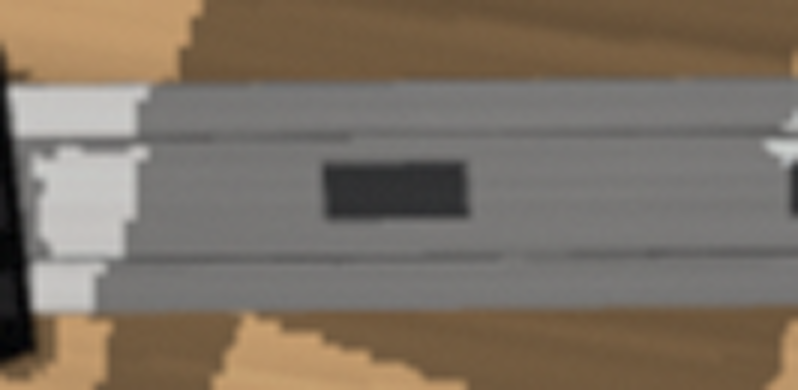

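View pics/c5b.png

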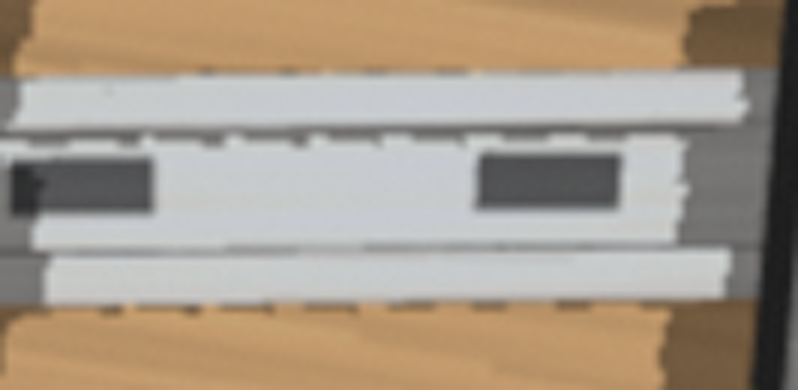

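```bash
cat > rail.py <<'E'
from h import *
import pickle
p,s=pickle.load(open("w5.pkl","rb")); im=cv2.imread("pics/w5.png")
P=np.array(s["ee_pos"]);R=Ro.from_quat(s["eef_rot"])
sat=cv2.cvtColor(im,cv2.COLOR_BGR2HSV)[...,1].astype(float)
sat=cv2.GaussianBlur(sat,(3,1),0)
def cross(col,rising,lo,hi):
    # first index where falls (rising False) or rises through half
    for i in range(lo,hi):
        a,b=sat[i,col],sat[i+1,col]
        if (not rising and a>=70>b) or (rising and a<70<=b): return i+(a-70)/(a-b)
U=[];L=[]
for c in range(205,440):
    u=cross(c,False,98,116); l=cross(c,True,135,155)
    if u: U.append((c,u))
    if l: L.append((c,l))
def fit(pts):
    pts=np.array(pts); k=np.ones(len(pts),bool)
    for _ in range(6):
        f=np.polyfit(pts[k,0],pts[k,1],1); r=pts[:,1]-np.polyval(f,pts[:,0]); k=abs(r)<max(.3,2*r[k].std())
    print(f,k.sum(),len(k),r[k].std()); return f
fu,fl=fit(U),fit(L)
W=lambda f,c,z=.021: onplane(p,c,np.polyval(f,c),z)
uu=[W(fu,210),W(fu,430)]; ll=[W(fl,210),W(fl,430)]
for a in(uu,ll):
    d=a[1]-a[0]; print(a,"yaw",np.degrees(np.arctan2(d[1],d[0]))-90)
E
python3 rail.py; cat > r2.py <<'E'
from rail import *
d=(uu[1]-uu[0]+ll[1]-ll[0]); d/=np.linalg.norm(d); n=np.array([d[1],-d[0],0])
print("width",(ll[0]-uu[0])@n,(ll[1]-uu[1])@n)
c=(uu[0]+uu[1]+ll[0]+ll[1])/4
# slot lines (from crops): upper lip edge, lower lip edge
for nm,pts in dict(up=[(190+400/6,95+134/6),(320+350/6,95+128/6)],lo=[(190+400/6,95+258/6),(320+350/6,95+248/6)]).items():
    print(nm,[((onplane(p,u,v,.021)-c)@n) for u,v in pts])
print("centre",c,"dir",d,"yaw",np.degrees(np.arctan2(d[1],d[0]))-90)
# tray & comb faces
tr=onplane(p,448,125,.043); co=onplane(p,193,128,.047); print("tray/comb along",(tr-c)@d,(co-c)@d)
m=c+d*(((tr-c)@d+(co-c)@d)/2); print("bay mid on rail axis",m)
y=R.apply([0,1,0]); print("tool yaw",np.degrees(np.arctan2(y[1],y[0])),"tilt",R.apply([0,0,1]))
z=P[2]+.037
# bracket centres in x: ends of bracket plates left (z .003?)
E
python3 r2.py
```

```text
[-1.08037924e-02  1.10466392e+02] 235 235 0.09952749385894609
[-9.05399715e-03  1.48709968e+02] 235 235 0.10150572321854463
[array([ 0.63647217, -0.16805167,  0.021     ]), array([0.59631744, 0.06846287, 0.021     ])] yaw 9.635626903315355
[array([ 0.67852775, -0.16529926,  0.021     ]), array([0.63746038, 0.07875931, 0.021     ])] yaw 9.55159731364192
[-1.08037924e-02  1.10466392e+02] 235 235 0.09952749385894609
[-9.05399715e-03  1.48709968e+02] 235 235 0.10150572321854463
[array([ 0.63647217, -0.16805167,  0.021     ]), array([0.59631744, 0.06846287, 0.021     ])] yaw 9.635626903315355
[array([ 0.67852775, -0.16529926,  0.021     ]), array([0.63746038, 0.07875931, 0.021     ])] yaw 9.55159731364192
width 0.041926181072768805 0.04228349472603608
up [np.float64(-0.01077901449683315), np.float64(-0.010551711246401403)]
lo [np.float64(0.01167400470222307), np.float64(0.011155252325360639)]
centre [ 0.63719444 -0.04653219  0.021     ] dir [-0.16664756  0.98601653  0.        ] yaw 9.592957766884737
tray/comb along 0.13363935567805535 -0.13075539652416246
bay mid on rail axis [ 0.63695414 -0.04511037  0.021     ]
tool yaw 98.94990080518748 tilt [-1.74302713e-03  3.84648660e-04 -9.99998407e-01]
```

```bash
python3 - <<'E'
from r2 import *
im=cv2.imread("pics/w5.png"); a=cv2.resize(im[160:245,280:370],None,fx=7,fy=7,interpolation=cv2.INTER_CUBIC); cv2.imwrite("pics/c6.png",a)
E
```

```text
[-1.08037924e-02  1.10466392e+02] 235 235 0.09952749385894609
[-9.05399715e-03  1.48709968e+02] 235 235 0.10150572321854463
[array([ 0.63647217, -0.16805167,  0.021     ]), array([0.59631744, 0.06846287, 0.021     ])] yaw 9.635626903315355
[array([ 0.67852775, -0.16529926,  0.021     ]), array([0.63746038, 0.07875931, 0.021     ])] yaw 9.55159731364192
width 0.041926181072768805 0.04228349472603608
up [np.float64(-0.01077901449683315), np.float64(-0.010551711246401403)]
lo [np.float64(0.01167400470222307), np.float64(0.011155252325360639)]
centre [ 0.63719444 -0.04653219  0.021     ] dir [-0.16664756  0.98601653  0.        ] yaw 9.592957766884737
tray/comb along 0.13363935567805535 -0.13075539652416246
bay mid on rail axis [ 0.63695414 -0.04511037  0.021     ]
tool yaw 98.94990080518748 tilt [-1.74302713e-03  3.84648660e-04 -9.99998407e-01]
```

View pics/c6.png

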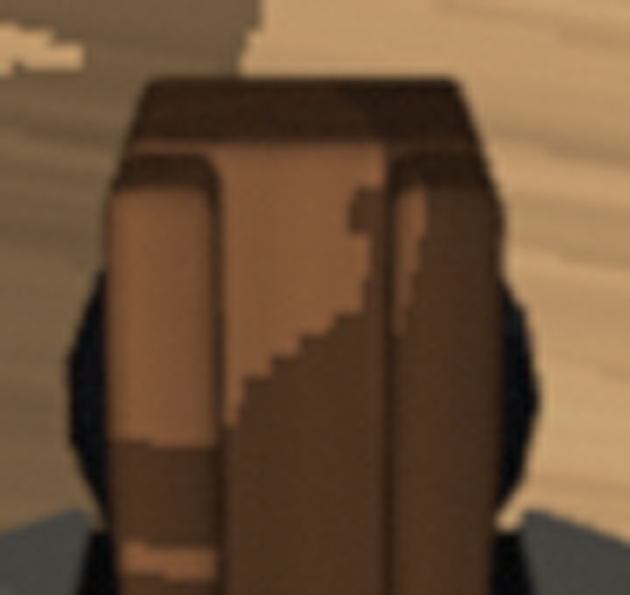

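```bash
python3 - <<'E' | tail -8
from r2 import *
for nm,v,h in (("bottom",78,.026),("groove",142,.054),("top",186,.068)):
  for u in (230,300):
    X=onplane(p,280+u/7,160+v/7,P[2]-.0317+h); print(nm,R.inv().apply(X-P))
E
```

```text
bay mid on rail axis [ 0.63695414 -0.04511037  0.021     ]
tool yaw 98.94990080518748 tilt [-1.74302713e-03  3.84648660e-04 -9.99998407e-01]
bottom [ 0.03468802 -0.00601883  0.00575374]
bottom [3.46967784e-02 1.31237993e-05 5.75768255e-03]
groove [ 0.03544974 -0.00518562 -0.0222445 ]
groove [ 3.54572439e-02  3.22821783e-05 -2.22410857e-02]
top [ 0.03555623 -0.00477089 -0.03624407]
top [ 3.55631025e-02  4.22431503e-05 -3.62409256e-02]
```

```bash
python3 - <<'E'
from h import *
T=down(np.radians(99.6))
for z in (.075,.056): print(row([.6379,-.0464,z],T))
E
```

```text
(array([ 0.0484, -0.0033,  0.131 ]), array([ 0.03, -0.07, -0.63]))
(array([ 0.0484, -0.0033,  0.15  ]), array([ 0.03, -0.07, -0.63]))
```

Emit:
{"op": "send_rows", "data": {
  "targets": [
    [[0.016, -0.0011, 0], [0.03, -0.07, -0.3], 255],
    [[0.032, -0.0022, 0], [0.03, -0.07, -0.63], 255],
    [[0.0484, -0.0033, 0.01], [0.03, -0.07, -0.63], 255],
    [[0.0484, -0.0033, 0.04], [0.03, -0.07, -0.63], 255],
    [[0.0484, -0.0033, 0.07], [0.03, -0.07, -0.63], 255],
    [[0.0484, -0.0033, 0.1], [0.03, -0.07, -0.63], 255],
    [[0.0484, -0.0033, 0.12], [0.03, -0.07, -0.63], 255],
    [[0.0484, -0.0033, 0.13], [0.03, -0.07, -0.63], 255],
    [[0.0484, -0.0033, 0.13], [0.03, -0.07, -0.63], 255],
    [[0.0484, -0.0033, 0.13], [0.03, -0.07, -0.63], 255]
  ]
}}

```text
time_s: 9.4
ee_pos: [0.6388, -0.0466, 0.0772]
eef_rot: [-0.084, 0.996, -0.0, 0.001]
wrist_force: [-0.2, 0.5, -1.6]
grip_width: 0.0264
```

Emit:
{"op": "send_rows", "data": {
  "targets": [
    [[0, 0, 0], [0, 0, 0], 255],
    [[0, 0, 0], [0, 0, 0], 255]
  ]
}}

```text
time_s: 9.57
ee_pos: [0.6396, -0.0468, 0.0787]
eef_rot: [-0.084, 0.996, -0.001, 0.002]
wrist_force: [0.2, 0.0, -1.0]
grip_width: 0.0267
```

```bash
cat > st.py <<'E'
from h import *
s=manip.read_state(); P,R=tool(); y=R.apply([0,1,0])
n=np.array([.986,.1666]); d=np.array([-.1666,.986]); q=P[:2]-[.63719,-.04653]
f=s["wrist_force"]; 
print("t",round(s["time_s"],2),"z",P[2].round(5),"across",(q@n).round(5),"along",(q@d).round(5),"yaw",np.degrees(np.arctan2(y[1],y[0])).round(2),"tz",R.apply([0,0,1]).round(4),"F n,d,z",(f[:2]@n).round(2),(f[:2]@d).round(2),f[2].round(2),"T",s["wrist_torque"].round(3),"w",round(s["grip_width"],4))
E
cat > shot.py <<'E'
import sys; from st import *
im=manip.capture(sys.argv[1]); x0,x1,y0,y1,k=map(int,sys.argv[3:8]); cv2.imwrite("pics/"+sys.argv[2]+".png",cv2.resize(im[y0:y1,x0:x1],None,fx=k,fy=k,interpolation=cv2.INTER_CUBIC))
E
python3 shot.py scene s1 220 340 150 240 6
```

```text
t 9.57 z 0.07868 across 0.00231 along -0.00068 yaw 99.67 tz [ 4.8e-03 -9.0e-04 -1.0e+00] F n,d,z 0.23 0.01 -0.95 T [0.08  0.    0.019] w 0.0267
```

View pics/s1.png

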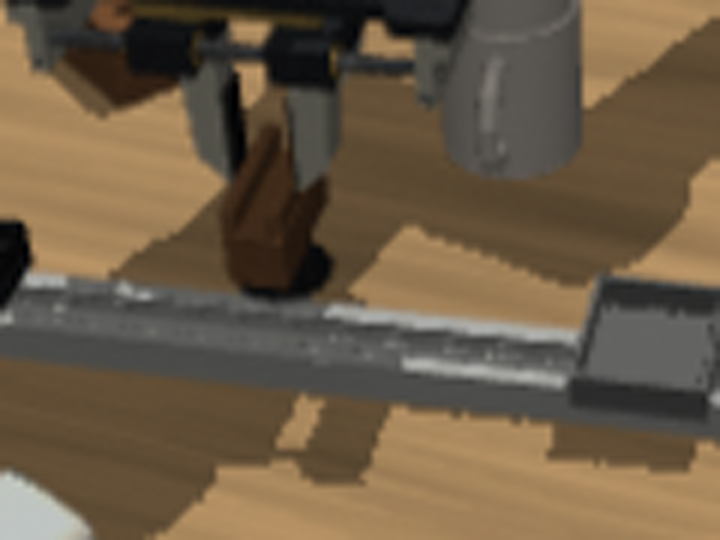

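Emit:
{"op": "send_rows", "data": {
  "targets": [
    [[0, 0, 0], [0, 0, 0], 255],
    [[0, 0, 0], [0, 0, 0], 255]
  ]
}}

```text
time_s: 9.78
ee_pos: [0.6387, -0.0466, 0.0775]
eef_rot: [-0.084, 0.996, -0.0, 0.001]
wrist_force: [0.5, 0.8, -2.2]
grip_width: 0.0264
```

```bash
python3 st.py
```

```text
t 9.78 z 0.07753 across 0.00149 along -0.00037 yaw 99.67 tz [ 2.6e-03 -5.0e-04 -1.0e+00] F n,d,z 0.61 0.68 -2.17 T [ 0.033 -0.012 -0.038] w 0.0264
```

Emit:
{"op": "send_rows", "data": {
  "targets": [
    [[0, 0, 0], [0, 0, 0], 255],
    [[0, 0, 0], [0, 0, 0], 255]
  ]
}}

```text
time_s: 9.95
ee_pos: [0.6384, -0.0466, 0.0769]
eef_rot: [-0.084, 0.996, -0.0, 0.001]
wrist_force: [-0.4, -0.3, -1.1]
grip_width: 0.0264
```

```bash
python3 st.py
```

```text
t 9.95 z 0.07693 across 0.00121 along -0.00025 yaw 99.67 tz [ 1.6e-03 -3.0e-04 -1.0e+00] F n,d,z -0.46 -0.19 -1.14 T [ 0.028  0.039 -0.003] w 0.0264
```

Emit:
{"op": "send_rows", "data": {
  "targets": [
    [[0, 0, 0], [0, 0, 0], 255],
    [[0, 0, 0], [0, 0, 0], 255],
    [[0, 0, 0], [0, 0, 0], 255],
    [[0, 0, 0], [0, 0, 0], 255],
    [[0, 0, 0], [0, 0, 0], 255]
  ]
}}

```text
time_s: 10.37
ee_pos: [0.6384, -0.0466, 0.0767]
eef_rot: [-0.084, 0.996, -0.0, 0.001]
wrist_force: [0.8, 0.2, -1.4]
grip_width: 0.0268
```

```bash
python3 st.py
```

```text
t 10.37 z 0.07668 across 0.00114 along -0.00023 yaw 99.67 tz [ 1.3e-03 -2.0e-04 -1.0e+00] F n,d,z 0.82 0.08 -1.44 T [0.015 0.038 0.032] w 0.0268
```

Emit:
{"op": "send_rows", "data": {
  "targets": [
    [[0.0004, 0, 0.004], [0, 0, 0], 255],
    [[0.0004, 0, 0.008], [0, 0, 0], 255],
    [[0.0004, 0, 0.012], [0, 0, 0], 255],
    [[0.0004, 0, 0.016], [0, 0, 0], 255],
    [[0.0004, 0, 0.019], [0, 0, 0], 255],
    [[0.0004, 0, 0.021], [0, 0, 0], 255],
    [[0.0004, 0, 0.022], [0, 0, 0], 255],
    [[0.0004, 0, 0.022], [0, 0, 0], 255],
    [[0.0004, 0, 0.022], [0, 0, 0], 255],
    [[0.0004, 0, 0.022], [0, 0, 0], 255]
  ]
}}

```text
time_s: 11.2
ee_pos: [0.6382, -0.0467, 0.0549]
eef_rot: [-0.084, 0.996, -0.0, 0.001]
wrist_force: [-0.5, -0.6, -2.3]
grip_width: 0.0265
```

```bash
python3 shot.py wrist w6 160 480 60 260 2
```

```text
t 11.2 z 0.05495 across 0.00094 along -0.00031 yaw 99.67 tz [ 1.8e-03 -3.0e-04 -1.0e+00] F n,d,z -0.62 -0.5 -2.32 T [ 0.09 -0.    0.02] w 0.0265
```

View pics/w6.png

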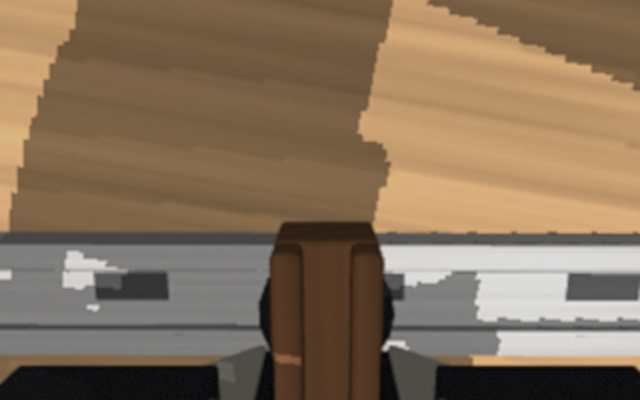

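The nut is just above the slot. Creeping down and watching the force.

Emit:
{"op": "send_rows", "data": {
  "targets": [
    [[0.0001, 0, 0.001], [0, 0, 0], 255],
    [[0.0001, 0, 0.002], [0, 0, 0], 255],
    [[0.0001, 0, 0.003], [0, 0, 0], 255],
    [[0.0001, 0, 0.0035], [0, 0, 0], 255],
    [[0.0001, 0, 0.0035], [0, 0, 0], 255]
  ]
}}

```text
time_s: 11.67
ee_pos: [0.6377, -0.0466, 0.051]
eef_rot: [-0.084, 0.996, -0.0, 0.0]
wrist_force: [-0.5, 0.1, -2.2]
grip_width: 0.0267
```

```bash
python3 st.py
```

```text
t 11.67 z 0.05098 across 0.00052 along -0.0002 yaw 99.67 tz [ 9.e-04 -2.e-04 -1.e+00] F n,d,z -0.46 0.21 -2.19 T [0.063 0.01  0.028] w 0.0267
```

Emit:
{"op": "send_rows", "data": {
  "targets": [
    [[0, 0, 0.0007], [0, 0, 0], 255],
    [[0, 0, 0.0014], [0, 0, 0], 255],
    [[0, 0, 0.002], [0, 0, 0], 255],
    [[0, 0, 0.003], [0, 0, 0], 255],
    [[0, 0, 0.003], [0, 0, 0], 255]
  ]
}}

```text
time_s: 12.08
ee_pos: [0.6378, -0.0466, 0.0479]
eef_rot: [-0.084, 0.996, -0.0, 0.0]
wrist_force: [-1.1, 0.6, -1.8]
grip_width: 0.0269
```

```bash
python3 st.py
```

```text
t 12.08 z 0.04794 across 0.00054 along -0.00021 yaw 99.67 tz [ 1.e-03 -2.e-04 -1.e+00] F n,d,z -0.95 0.78 -1.82 T [ 0.033 -0.    -0.022] w 0.0269
```

Emit:
{"op": "send_rows", "data": {
  "targets": [
    [[0, 0, 0.0007], [0, 0, 0], 255],
    [[0, 0, 0.0014], [0, 0, 0], 255],
    [[0, 0, 0.002], [0, 0, 0], 255],
    [[0, 0, 0.003], [0, 0, 0], 255],
    [[0, 0, 0.0037], [0, 0, 0], 255],
    [[0, 0, 0.0037], [0, 0, 0], 255]
  ]
}}

```text
time_s: 12.58
ee_pos: [0.6378, -0.0466, 0.0443]
eef_rot: [-0.084, 0.996, -0.0, 0.0]
wrist_force: [0.8, 0.1, -2.2]
grip_width: 0.0265
```

```bash
python3 st.py
```

```text
t 12.58 z 0.04429 across 0.00055 along -0.00021 yaw 99.67 tz [ 1.e-03 -2.e-04 -1.e+00] F n,d,z 0.82 -0.0 -2.25 T [0.004 0.044 0.001] w 0.0265
```

The nut is in the slot with no contact force. Now pressing against the spring.

Emit:
{"op": "send_rows", "data": {
  "targets": [
    [[0, 0, 0.0005], [0, 0, 0], 255],
    [[0, 0, 0.001], [0, 0, 0], 255],
    [[0, 0, 0.0015], [0, 0, 0], 255],
    [[0, 0, 0.002], [0, 0, 0], 255],
    [[0, 0, 0.0025], [0, 0, 0], 255],
    [[0, 0, 0.0025], [0, 0, 0], 255]
  ]
}}

```text
time_s: 13.08
ee_pos: [0.6382, -0.0468, 0.0427]
eef_rot: [-0.084, 0.996, -0.0, 0.001]
wrist_force: [-1.4, 0.4, 4.7]
grip_width: 0.0263
```

```bash
python3 st.py
```

```text
t 13.08 z 0.04271 across 0.00097 along -0.00043 yaw 99.67 tz [ 2.3e-03 -5.0e-04 -1.0e+00] F n,d,z -1.34 0.62 4.7 T [ 0.103  0.315 -0.06 ] w 0.0263
```

Emit:
{"op": "send_rows", "data": {
  "targets": [
    [[0.0002, 0, 0.0007], [0, 0, 0], 255],
    [[0.0004, 0, 0.0014], [0, 0, 0], 255],
    [[0.0004, 0, 0.002], [0, 0, 0], 255],
    [[0.0004, 0, 0.003], [0, 0, 0], 255],
    [[0.0004, 0, 0.0037], [0, 0, 0], 255],
    [[0.0004, 0, 0.0037], [0, 0, 0], 255]
  ]
}}

```text
time_s: 13.58
ee_pos: [0.6383, -0.0468, 0.0396]
eef_rot: [-0.084, 0.996, -0.0, 0.002]
wrist_force: [-1.3, 1.3, 8.7]
grip_width: 0.0267
```

```bash
python3 st.py
```

```text
t 13.58 z 0.0396 across 0.00102 along -0.00046 yaw 99.67 tz [ 3.5e-03 -6.0e-04 -1.0e+00] F n,d,z -1.06 1.45 8.69 T [0.151 0.397 0.009] w 0.0267
```

Emit:
{"op": "send_rows", "data": {
  "targets": [
    [[0.0002, 0, 0.0007], [0, 0.1, 0], 255],
    [[0.0002, 0, 0.0014], [0, 0.2, 0], 255],
    [[0.0002, 0, 0.002], [0, 0.2, 0], 255],
    [[0.0002, 0, 0.003], [0, 0.2, 0], 255],
    [[0.0002, 0, 0.0037], [0, 0.2, 0], 255],
    [[0.0002, 0, 0.0041], [0, 0.2, 0], 255],
    [[0.0002, 0, 0.0041], [0, 0.2, 0], 255]
  ]
}}

```text
time_s: 14.17
ee_pos: [0.6383, -0.0469, 0.0362]
eef_rot: [-0.084, 0.996, -0.001, 0.0]
wrist_force: [-3.0, 1.1, 12.3]
grip_width: 0.0266
```

```bash
python3 st.py
```

```text
t 14.17 z 0.0362 across 0.001 along -0.00052 yaw 99.67 tz [ 7.0e-04 -1.3e-03 -1.0e+00] F n,d,z -2.73 1.6 12.25 T [0.226 0.575 0.069] w 0.0266
```

The spring force (~14 N net) matches the depth (nut ~4 mm above the desk). Turning clockwise in stages.

Emit:
{"op": "send_rows", "data": {
  "targets": [
    [[0.0003, 0, 0], [0, 0, 2], 255],
    [[0.0003, 0, 0], [0, 0, 5], 255],
    [[0.0003, 0, 0], [0, 0, 9], 255],
    [[0.0003, 0, 0], [0, 0, 13], 255],
    [[0.0003, 0, 0], [0, 0, 17], 255],
    [[0.0003, 0, 0], [0, 0, 20], 255],
    [[0.0003, 0, 0], [0, 0, 20], 255]
  ]
}}

```text
time_s: 14.75
ee_pos: [0.6389, -0.0471, 0.0366]
eef_rot: [0.091, 0.996, -0.001, 0.002]
wrist_force: [-1.0, 0.3, 12.6]
grip_width: 0.0268
```

```bash
python3 st.py
```

```text
t 14.75 z 0.03662 across 0.00161 along -0.0009 yaw 79.52 tz [ 0.0029 -0.0018 -1.    ] F n,d,z -0.97 0.42 12.59 T [0.084 0.14  0.071] w 0.0268
```

Emit:
{"op": "send_rows", "data": {
  "targets": [
    [[0.0005, 0.0002, 0.0003], [0, 0, 3], 255],
    [[0.001, 0.0002, 0.0006], [0, 0, 7], 255],
    [[0.001, 0.0002, 0.0006], [0, 0, 12], 255],
    [[0.001, 0.0002, 0.0006], [0, 0, 17], 255],
    [[0.001, 0.0002, 0.0006], [0, 0, 22], 255],
    [[0.001, 0.0002, 0.0006], [0, 0, 26], 255],
    [[0.001, 0.0002, 0.0006], [0, 0, 28], 255],
    [[0.001, 0.0002, 0.0006], [0, 0, 28], 255]
  ]
}}

```text
time_s: 15.42
ee_pos: [0.6384, -0.047, 0.0362]
eef_rot: [0.329, 0.944, -0.0, 0.002]
wrist_force: [0.7, 0.3, 12.0]
grip_width: 0.0264
```

```bash
python3 st.py
```

```text
t 15.42 z 0.03625 across 0.00112 along -0.00063 yaw 51.57 tz [ 0.0039 -0.0021 -1.    ] F n,d,z 0.76 0.15 12.03 T [-0.006  0.036  0.073] w 0.0264
```

Emit:
{"op": "send_rows", "data": {
  "targets": [
    [[0.0003, -0.0003, 0.0002], [0, 0, 3], 255],
    [[0.0003, -0.0003, 0.0004], [0, 0, 7], 255],
    [[0.0003, -0.0003, 0.0004], [0, 0, 12], 255],
    [[0.0003, -0.0003, 0.0004], [0, 0, 17], 255],
    [[0.0003, -0.0003, 0.0004], [0, 0, 22], 255],
    [[0.0003, -0.0003, 0.0004], [0, 0, 26], 255],
    [[0.0003, -0.0003, 0.0004], [0, 0, 28], 255],
    [[0.0003, -0.0003, 0.0004], [0, 0, 28], 255]
  ]
}}

```text
time_s: 16.08
ee_pos: [0.638, -0.047, 0.0359]
eef_rot: [0.548, 0.837, 0.0, 0.002]
wrist_force: [-0.1, -1.2, 11.5]
grip_width: 0.0267
```

```bash
python3 st.py
```

```text
t 16.08 z 0.03589 across 0.00069 along -0.00057 yaw 23.57 tz [ 0.0039 -0.0021 -1.    ] F n,d,z -0.26 -1.16 11.54 T [-0.142  0.038  0.125] w 0.0267
```

Emit:
{"op": "send_rows", "data": {
  "targets": [
    [[0, 0, 0.0002], [0, 0, 3], 255],
    [[0, 0, 0.0002], [0, 0, 6], 255],
    [[0, 0, 0.0002], [0, 0, 9], 255],
    [[0, 0, 0.0002], [0, 0, 12], 255],
    [[0, 0, 0.0002], [0, 0, 13.9], 255],
    [[0, 0, 0.0002], [0, 0, 13.9], 255],
    [[0, 0, 0.0002], [0, 0, 13.9], 255]
  ]
}}

```text
time_s: 16.67
ee_pos: [0.6379, -0.047, 0.0357]
eef_rot: [0.644, 0.765, 0.0, 0.002]
wrist_force: [-0.5, -0.9, 11.7]
grip_width: 0.0265
```

```bash
python3 st.py
```

```text
t 16.67 z 0.03571 across 0.00064 along -0.00056 yaw 9.77 tz [ 0.0038 -0.0021 -1.    ] F n,d,z -0.66 -0.75 11.67 T [-0.08   0.11   0.061] w 0.0265
```

At the quarter turn. Checking the view, then letting it spring up.

```bash
python3 shot.py wrist w7 160 480 60 320 2
```

```text
t 16.67 z 0.03571 across 0.00064 along -0.00056 yaw 9.77 tz [ 0.0038 -0.0021 -1.    ] F n,d,z -0.66 -0.75 11.67 T [-0.08   0.11   0.061] w 0.0265
```

View pics/w7.png

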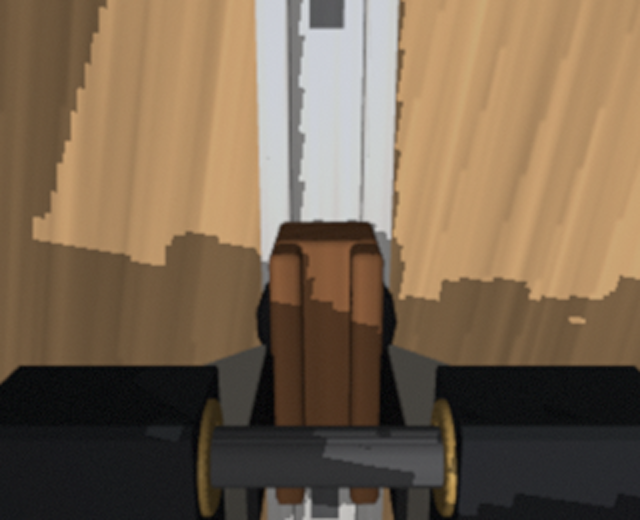

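Emit:
{"op": "send_rows", "data": {
  "targets": [
    [[0, 0, -0.0007], [0, 0, 0], 255],
    [[0, 0, -0.0014], [0, 0, 0], 255],
    [[0, 0, -0.002], [0, 0, 0], 255],
    [[0, 0, -0.0027], [0, 0, 0], 255],
    [[0, 0, -0.0033], [0, 0, 0], 255],
    [[0, 0, -0.0033], [0, 0, 0], 255]
  ]
}}

```text
time_s: 17.22
ee_pos: [0.6379, -0.0469, 0.0387]
eef_rot: [0.644, 0.765, 0.0, 0.002]
wrist_force: [1.2, -0.1, 9.4]
grip_width: 0.0267
```

```bash
python3 st.py
```

```text
t 17.22 z 0.03867 across 0.00061 along -0.00052 yaw 9.78 tz [ 0.0036 -0.002  -1.    ] F n,d,z 1.15 -0.26 9.37 T [-0.057 -0.135  0.054] w 0.0267
```

The groove runs along the rail. I'll keep easing up.

Emit:
{"op": "send_rows", "data": {
  "targets": [
    [[0, 0, -0.0005], [0, 0, 0], 255],
    [[0, 0, -0.001], [0, 0, 0], 255],
    [[0, 0, -0.0015], [0, 0, 0], 255],
    [[0, 0, -0.0018], [0, 0, 0], 255],
    [[0, 0, -0.0018], [0, 0, 0], 255]
  ]
}}

```text
time_s: 17.63
ee_pos: [0.6378, -0.0469, 0.0401]
eef_rot: [0.644, 0.765, 0.0, 0.002]
wrist_force: [1.7, 0.3, 7.9]
grip_width: 0.0264
```

```bash
python3 st.py
```

```text
t 17.63 z 0.04011 across 0.00057 along -0.00047 yaw 9.78 tz [ 0.0034 -0.0019 -1.    ] F n,d,z 1.74 -0.02 7.92 T [-0.16  -0.283  0.09 ] w 0.0264
```

Emit:
{"op": "send_rows", "data": {
  "targets": [
    [[0, 0, -0.0004], [0, 0, 0], 255],
    [[0, 0, -0.0008], [0, 0, 0], 255],
    [[0, 0, -0.0012], [0, 0, 0], 255],
    [[0, 0, -0.0015], [0, 0, 0], 255],
    [[0, 0, -0.0015], [0, 0, 0], 255]
  ]
}}

```text
time_s: 18.05
ee_pos: [0.6375, -0.0468, 0.0403]
eef_rot: [0.644, 0.765, 0.0, 0.001]
wrist_force: [5.2, -1.0, 3.2]
grip_width: 0.0266
```

```bash
python3 st.py
```

```text
t 18.05 z 0.04029 across 0.00027 along -0.00033 yaw 9.76 tz [ 0.0021 -0.0015 -1.    ] F n,d,z 4.99 -1.81 3.16 T [-0.191 -1.082  0.082] w 0.0266
```

Emit:
{"op": "send_rows", "data": {
  "targets": [
    [[0, 0.0002, -0.0003], [0, 0, 0], 255],
    [[0, 0.0004, -0.0006], [0, 0, 0], 255],
    [[0, 0.0004, -0.0006], [0, 0, 0], 255]
  ]
}}

```text
time_s: 18.3
ee_pos: [0.6375, -0.0467, 0.0404]
eef_rot: [0.644, 0.765, -0.0, 0.001]
wrist_force: [6.1, -0.8, 0.2]
grip_width: 0.027
```

```bash
python3 st.py
```

```text
t 18.3 z 0.04036 across 0.00025 along -0.00024 yaw 9.76 tz [ 0.001  -0.0014 -1.    ] F n,d,z 5.86 -1.83 0.17 T [-0.249 -1.056  0.069] w 0.027
```

Further lift doesn't raise it, so the nut is caught. I'll relieve the side load before opening.

Emit:
{"op": "send_rows", "data": {
  "targets": [
    [[0, 0.0005, 0], [0, 0, 0], 255],
    [[0, 0.001, 0], [0, 0, 0], 255],
    [[0, 0.001, 0], [0, 0, 0], 255]
  ]
}}

```text
time_s: 18.55
ee_pos: [0.6376, -0.0466, 0.0403]
eef_rot: [0.644, 0.765, -0.001, 0.0]
wrist_force: [4.9, -1.8, 2.2]
grip_width: 0.0266
```

```bash
python3 st.py
```

```text
t 18.55 z 0.04032 across 0.00035 along -0.00013 yaw 9.77 tz [-0.0011 -0.0013 -1.    ] F n,d,z 4.56 -2.6 2.22 T [-0.383 -0.771  0.028] w 0.0266
```

Emit:
{"op": "send_rows", "data": {
  "targets": [
    [[0, 0.0003, 0], [0, 0, 0], 200],
    [[0, 0.0003, 0], [0, 0, 0], 150],
    [[0, 0.0003, 0], [0, 0, 0], 100],
    [[0, 0.0003, 0], [0, 0, 0], 60],
    [[0, 0.0003, 0], [0, 0, 0], 60],
    [[0, 0.0003, 0], [0, 0, 0], 60],
    [[0, 0.0003, 0], [0, 0, 0], 60],
    [[0, 0.0003, 0], [0, 0, 0], 60],
    [[0, 0.0003, 0], [0, 0, 0], 60],
    [[0, 0.0003, 0], [0, 0, 0], 60]
  ]
}}

```text
time_s: 19.38
ee_pos: [0.6373, -0.0462, 0.0402]
eef_rot: [0.644, 0.765, -0.001, -0.001]
wrist_force: [0.6, 0.3, -0.2]
grip_width: 0.0699
```

```bash
python3 shot.py wrist w8 160 480 60 320 2
```

```text
t 19.38 z 0.0402 across 0.00014 along 0.00035 yaw 9.77 tz [-2.3e-03 -8.0e-04 -1.0e+00] F n,d,z 0.67 0.19 -0.18 T [-0.121  0.075 -0.041] w 0.0699
```

View pics/w8.png

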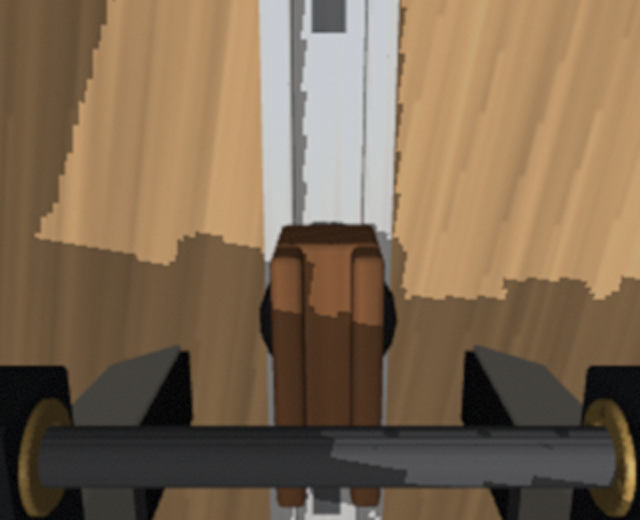

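The dock stays put and upright with the fingers clear of it. I'll lift straight up, then back off along the rail for a look.

Emit:
{"op": "send_rows", "data": {
  "targets": [
    [[0, 0, -0.01], [0, 0, 0], 60],
    [[0, 0, -0.03], [0, 0, 0], 60],
    [[0, 0, -0.06], [0, 0, 0], 60],
    [[0, 0, -0.09], [0, 0, 0], 60],
    [[0, 0, -0.12], [0, 0, 0], 60],
    [[-0.02, 0, -0.15], [0, 0, 0], 60],
    [[-0.04, 0, -0.17], [0, 0, 0], 60],
    [[-0.06, 0, -0.18], [0, 0, 0], 60],
    [[-0.06, 0, -0.18], [0, 0, 0], 60],
    [[-0.06, 0, -0.18], [0, 0, 0], 60]
  ]
}}

```text
time_s: 20.27
ee_pos: [0.648, -0.106, 0.2212]
eef_rot: [0.645, 0.764, -0.001, 0.0]
wrist_force: [0.1, -0.0, -0.2]
grip_width: 0.0701
```

Emit:
{"op": "send_rows", "data": {
  "targets": [
    [[0, 0, 0], [0, 0, 0], 60],
    [[0, 0, 0], [0, 0, 0], 60],
    [[0, 0, 0], [0, 0, 0], 60],
    [[0, 0, 0], [0, 0, 0], 60],
    [[0, 0, 0], [0, 0, 0], 60]
  ]
}}

```text
time_s: 20.68
ee_pos: [0.6478, -0.1046, 0.2199]
eef_rot: [0.644, 0.765, -0.001, -0.001]
wrist_force: [-1.0, 0.0, 0.1]
grip_width: 0.07
```

```bash
python3 - <<'E'
from h import *
import pickle
p=manip.camera_params("wrist"); im=manip.capture("wrist"); cv2.imwrite("pics/w9.png",im); pickle.dump(p,open("w9.pkl","wb"))
E
python3 shot.py scene s2 220 340 150 240 6
python3 shot.py scene s3 0 640 0 400 1; python3 shot.py top t3 0 640 0 400 1
python3 - <<'E'
from h import *
im=cv2.imread("pics/w9.png"); cv2.imwrite("pics/c9.png",cv2.resize(im[70:230,240:400],None,fx=3.7,fy=3.7,interpolation=cv2.INTER_CUBIC))
E
```

```text
t 20.73 z 0.21997 across 0.00078 along -0.05913 yaw 9.81 tz [-2.6e-03 -6.0e-04 -1.0e+00] F n,d,z -0.21 -0.51 -0.28 T [-0.074  0.052  0.02 ] w 0.0703
t 20.78 z 0.22006 across 0.0008 along -0.05926 yaw 9.8 tz [-2.4e-03 -7.0e-04 -1.0e+00] F n,d,z -0.55 -0.14 -0.11 T [-0.101  0.018 -0.037] w 0.0705
t 20.83 z 0.22014 across 0.00079 along -0.05933 yaw 9.79 tz [-2.4e-03 -7.0e-04 -1.0e+00] F n,d,z 0.5 -0.36 -0.11 T [-0.091  0.042  0.017] w 0.07
```

View pics/w9.png

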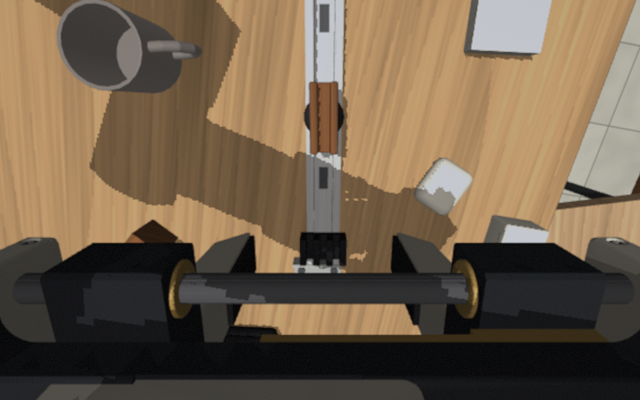

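View pics/s2.png

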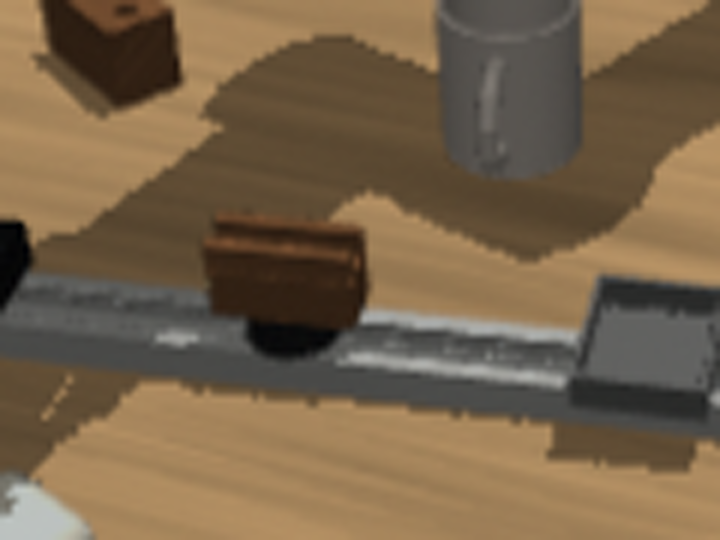

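View pics/c9.png

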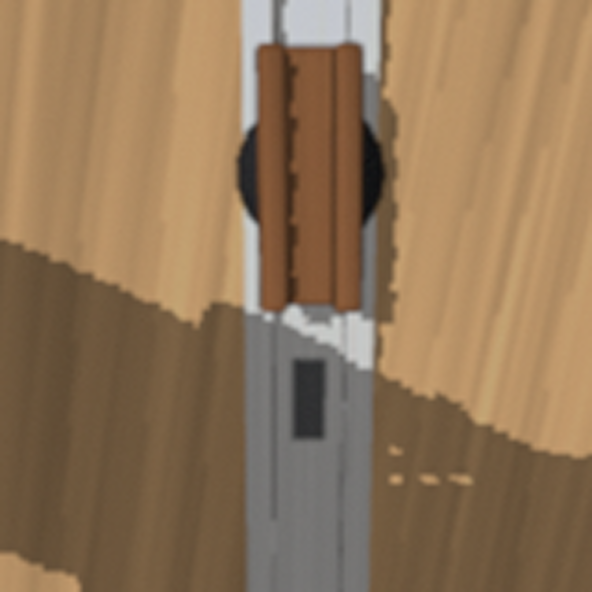

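View pics/t3.png

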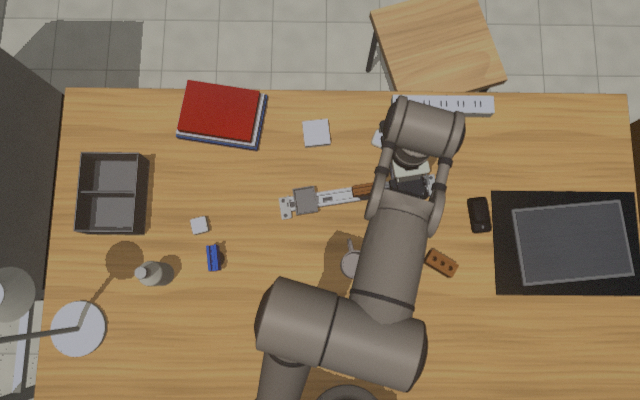

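```bash
python3 - <<'E'
from h import *
import pickle
p=pickle.load(open("w9.pkl","rb"))
W=np.array([onplane(p,240+u/3.7,70+v/3.7,.0765) for u,v in [(258,45),(363,45),(361,308),(261,308)]])
L=W[0]+W[1]-W[2]-W[3]; c=W.mean(0); print("top c",c,"len",np.linalg.norm(L)/2,"yaw",np.degrees(np.arctan2(L[1],L[0]))-90)
a=onplane(p,240+238/3.7,70+170/3.7,.025);b=onplane(p,240+384/3.7,70+170/3.7,.025); print("plate",(a+b)/2,np.linalg.norm(a-b))
s=manip.read_state(); print(s["time_s"],np.abs(s["dq"]).max())
E
```

```text
top c [ 0.63794296 -0.04626004  0.0765    ] len 0.06777528819538575 yaw 10.05938589773416
plate [ 0.63785535 -0.04555696  0.025     ] 0.04450637287054891
20.8833 0.0032080392293140922
```

```bash
python3 -c "
from workcell import manip
print(manip.finish_job())"
```

```text
the job is handed in; nothing more can be done
None
```

The dock is locked in the rail, upright, with its phone groove along the rail. It sits close to the middle of the free stretch between comb and tray. I handed the job in at about 21 s; no verdict is reported.

**What I did:** I picked up the brown dock, not the blue one, and eased the nut lengthwise into the slot. I pressed it down against the spring (about 14 N), turned it a quarter turn clockwise and let it spring up. The first grasp missed because I lifted before the fingers had closed. The dock had not moved, and the second grasp held.

**Last checks:**
- **Catch:** before release, lifting further did not raise the dock. From the arm's reading, the nut's underside is about 8.6 mm above the desk. I did not measure the sprung plate's travel directly; that height implies about 3.4 mm.
- **Alignment:** the dock's yaw is 10.1° against 9.6° for the rail. The centres of the block's top and the plate agree within 1 mm, so it stands upright.
- **Contact:** before I opened the gripper there was a side load of about 5 to 6 N on the tool, which went away on release. The arm is clear of everything.
- **Other things on the desk:** those visible in the final pictures stand where they were. The arm hid part of the view from above.

No check failed.

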